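# Close the board holder's sliding jaw on a circuit board and lock it with the wing knob

## Task

Clamp the circuit board in the bench holder: push the sliding jaw forward by its thumb plate until the board lies square and fully home between both jaws, pressing no harder than it takes to seat it, then turn the wing knob clockwise until the jaw is locked finger-tight, firm but not forced. Keep your hand off the board, let go, and leave the solder reel, the bottle and the screwdriver where they are.

Things in the scene. Friction and masses are not known exactly. Their poses are not given: they have to be found in the camera images.
- holder: Circuit-board holder screwed to the bench: aluminium base 262 x 130 x 10 mm high with a steel stud, two low guides and a blue fixed jaw (face 152 mm ahead of the stud, top 36 mm above the bench). Origin: on the stud's axis, at bench height. x: from the stud towards the fixed jaw, the way the sliding jaw closes; z up. The base reaches 82 mm behind the stud.
- sliding_jaw: Blue slotted jaw, 0.25 to 0.4 kg, 70 mm wide, sliding along the holder's x between guides (drag 2 to 4 N, board included). Its plate's top is 14 mm above the bench; upright front face 62 mm ahead of its origin, 36 mm tall, with a 3 mm lip over the board's edge. Origin: at bench height; it coincides with the holder's origin when the board is home between the jaws, and starts 14 to 26 mm short of it.
- thumb_plate (a point): Middle of the rear face of the sliding jaw's thumb plate, where it is pushed: 36 mm behind the jaw's origin, 32 mm above the bench. The upright plate is 4 mm thick, 44 mm wide, its top 48 mm above the bench. With the jaw home its front face is 32 mm behind the stud's axis, so the knob's wings pass it at 6 mm.
- wing_knob: Red wing knob on the holder's stud. Origin: on the axis, at the underside of its washer: 14 mm above the bench when that has landed on the jaw's plate, 16.5 to 20 mm at the start. x: along the wings; z up. The wings are one blade, 9 mm thick, 52 mm tip to tip, from 7 to 39 mm above the origin (35 in the middle); below 10 mm is a 22 mm hub.
- knob_grip (a point): Point on the wing knob's axis, 30 mm above its origin, where to grip the blade flat across its thickness. Clockwise from above tightens; a steep thread brings the knob down 12 mm a turn (1.9 mm a radian), so the hand must follow. It starts 1.3 to 3.1 rad short of landing and stays where it is left.
- clamp_washer: Sprung steel washer, 28 mm, under the wing knob; it does not turn. Feel: the knob drags with 0.16 N m against any motion (read at rest, this part may have either sign). From the washer's landing on the jaw's plate the torque climbs by 0.6 N m, and the clamping by 300 N, per radian. Finger-tight: some 0.11 N m (60 N) above the drag; forced: 0.19. Origin: middle of its underside.
- board: Green circuit board with parts on it, 90 mm (its x, along the holder's x) by 100 mm by 2 mm, 90 g, lying loose on two bars 26 mm above the bench, 2 to 5 mm short of the fixed jaw and up to 0.04 rad askew. Origin: middle of its underside. Home: its origin 107 mm ahead of the holder's, square to it. A push of 7 to 10 N seats it; 20 N bows it.
- solder_reel: Metal reel of solder, 54 mm across, 40 mm tall, standing loose beside the holder. Origin: middle of its underside.
- flux_bottle: Small amber bottle with red cap, 42 mm across, 85 mm tall, standing loose beside the holder. Origin: middle of its underside.
- trim_driver: Screwdriver, 150 mm long, lying loose beside the holder, roughly along the holder's x. Origin: about the middle of its length, at bench height.
Things that resemble listed ones, but are neither listed nor needed, are in the scene too. There is more than one size of the board; the job needs the smallest.

How it is judged:
On the way, in this order (a step that is already met when the one before it is completed fails the run):
1. the jaw is pushed home and the board lies square between both jaws, the knob still loose (x of sliding_jaw in the frame of holder above -0.0015 m and x of board in the frame of holder above 0.1055 m and angle between the x axis of board and the x axis of holder, either way round below 0.025 rad and contact force between clamp_washer and sliding_jaw below 3 N), for 0.2 s.
2. the wing knob clamps the jaw (contact force between clamp_washer and sliding_jaw above 35 N), for 0.2 s.
At the end, for the whole second after the job is handed in: The board lies flat and square (within 0.025 rad) on its bars, home against the fixed jaw to 1.5 mm; the sliding jaw is closed on it to 1.5 mm and locked by the wing knob with 35 N or more; all at rest (x of sliding_jaw in the frame of holder above -0.0015 m and x of board in the frame of holder above 0.1055 m and angle between the x axis of board and the x axis of holder, either way round below 0.025 rad and z of board in the frame of holder below 0.028 m and angle between board's own z axis and vertical below 0.03 rad and contact force between clamp_washer and sliding_jaw above 35 N and linear speed of each of board, sliding_jaw below 0.01 m/s); the robot touches nothing.
It fails at once if the jaw squeezes the board with more than 20 N (contact force between sliding_jaw and board above 20 N).
It fails at once if the wing knob is forced: it clamps the jaw with more than 100 N (contact force between clamp_washer and sliding_jaw above 100 N).
It fails at once if the robot presses on the board with more than 3 N (contact force between any of the fingers, the arm and board above 3 N).
It fails at once if the solder reel, the bottle or the screwdriver is shifted by more than 15 mm or knocked over (distance of any of solder_reel, flux_bottle, trim_driver from where it was at the start of the episode above 0.015 m or angle between any of flux_bottle, solder_reel's own z axis and vertical above 0.4 rad).
It also fails if it takes over 72 s, if anything falls off the work surface, if the arm or the gripper's body presses on something with over 40 N, if the wrist force passes 120 N, or if a joint passes its speed limit or range.

## Robot

A 6-joint arm with a two-finger parallel gripper is mounted at the origin on the work surface. World frame = base frame: x ahead of the robot, y to its left, z up, the work surface at z = 0. Lengths are in m, angles in rad, forces in N, time in s.
With the tool pointing down it reaches from about 0.325 to 0.775 m from the base axis. Payload 5.5 kg.
Tool frame: the origin (TCP) lies between the finger pads; the fingertips stand 8 mm ahead of it and the grasp point (between the pads) lies 11 mm behind it (tcp_to_tips is the distance from the TCP to the fingertips, in m); z points along the fingers, y is the line along which they close (so a half turn about z gives the same grasp; the last joint's range is limited). The gripper opens to 88 mm and grips with 3 to 60 N. Pads are 20 mm wide; open, the fingers measure 115 mm over their backs; the gripper's body (75 mm by 178 mm) begins 61 mm behind the grasp point.
Start: joints at [1.261, 0.091, 1.231, -0, 1.82, -0.057], TCP at [0.15, 0.581, 0.231] pointing down, gripper open.
Joint ranges: [-2.87, 2.87], [-0.86, 2.18], [0.17, 2.46], [-1.51, 4.65], [0.06, 2.69], [-2.65, 2.65]. Speed limits (rad/s): [2.57, 2.57, 3.01, 3.14, 3.14, 3.14].

## Interface

Orientations are given as a unit quaternion [w, x, y, z].
In Python, from bench import * gives the robot as it stands. Calls block until the motion is done:
- move_to(position, orientation): joint-space move of the TCP to a pose.
- move_l(position, speed=0.15, orientation=None): straight line of the TCP; orientation=None keeps the orientation; speed is the mean speed in m/s.
- movej(angles): joint-space move.
- gripper_open() and close(): open the fingers fully, or close them until they stop; the grip force is fixed at half the most.
- hold(seconds).
- inverse_kinematics(position, orientation): joint angles nearest the present ones, or None.
- state(): the state.
- get_image(name): name is "scene" or "side" or "wrist"; returns a dict with "frame" (420x560x3 uint8, blue, green, red), "depth" (420x560 float32, m along the optical axis (not along the pixel's ray), 0 where there is no reading), "camera_matrix" (3x3 intrinsics, pixels), "view" (4x4, takes a point from world to camera coordinates). Camera axes: x right, y up, looking along -z (the intrinsics and any distortion apply to the point x, -y, -z); pixel columns grow to the right and rows downward; lengths in m; the calibration is good to about 2 mm. The wrist camera is an equidistant fisheye: a pixel r from the principal point sees the ray r / f radians off the axis. A picture is of the moment at which its call begins.
A pose or a line that the arm cannot do raises IKError and nothing moves.
- job_done(): hands the job in; it is judged then, once.
The state is a dict: "time": time; "joint_pos": joint angles; "dq": joint speeds; "joint_torque": joint torques, N m; "ee_pos": TCP position; "ee_rot": TCP orientation; "ft_force": force on the tool from outside, world axes, zero at the start; "moment": the same for the moment, N m; "finger_gap": finger opening in m; "finger_force": force on a finger pad.
Only numpy, scipy, OpenCV 4.12 (cv2) and the standard library are available. Lean on these libraries where they do the work, as an engineer would, in place of code of your own. Each camera call takes 0.05 s, during which the arm holds its last target. There are 200 camera calls.

## Working session

There is one attempt and no reset: what is moved stays moved. The work goes in short steps, each a Python script; the robot and the scene stay as the last script left them, time stands still between calls to the robot, and variables do not carry over. Pictures are saved under pics/ and viewed, at most 10 in all, crops included, and the job is handed in when it is done.

```bash
ls; mkdir -p pics
python3 - <<'E'
from bench import *
import cv2,numpy as np
for n in ["scene","side"]:
    g=get_image(n); cv2.imwrite(f"pics/{n}0.png",g["frame"]); np.savez(f"pics/{n}0.npz",**{k:g[k] for k in g})
    print(n,g["camera_matrix"].tolist(),np.round(g["view"],3).tolist(), g.keys())
g=get_image("wrist"); cv2.imwrite("pics/wrist0.png",g["frame"]); np.savez("pics/wrist0.npz",**{k:g[k] for k in g})
print(g["camera_matrix"],g["view"])
print(state())
E
```

```text
pics
scene [[543.9532983900675, 0.0, 283.1582869428221], [0.0, 543.9532983900675, 208.17174256298927], [0.0, 0.0, 1.0]] [[-0.761, 0.649, -0.004, 0.455], [-0.536, -0.624, 0.568, 0.299], [0.366, 0.434, 0.823, -1.501], [0.0, 0.0, 0.0, 1.0]] dict_keys(['frame', 'depth', 'camera_matrix', 'view'])
side [[426.8973931901423, 0.0, 279.75813180990986], [0.0, 426.8973931901423, 206.3397469660346], [0.0, 0.0, 1.0]] [[-0.987, -0.16, 0.017, 0.607], [0.114, -0.618, 0.778, -0.104], [-0.114, 0.77, 0.628, -0.841], [0.0, 0.0, 0.0, 1.0]] dict_keys(['frame', 'depth', 'camera_matrix', 'view'])
[[325.1922621    0.         281.60432434]
 [  0.         325.1922621  210.97010745]
 [  0.           0.           1.        ]] [[ 0.25079077  0.96804028 -0.00141928 -0.60035028]
 [-0.93539395  0.24195499 -0.25786808  0.03105164]
 [-0.24928329  0.06599852  0.96617909 -0.39047167]
 [ 0.          0.          0.          1.        ]]
{'time': 0.15, 'joint_pos': array([ 1.26130150e+00,  9.17028035e-02,  1.23157577e+00, -2.23022420e-05,
        1.81979223e+00, -5.66891446e-02]), 'dq': array([-3.70751735e-05, -1.04525361e-03, -4.39112443e-03,  3.58153002e-04,
        1.04430784e-03,  9.92219871e-05]), 'joint_torque': array([ 1.13184506e-03, -4.47042596e+01, -4.06908524e+01,  6.98572258e-02,
        2.73261726e-02, -1.08675310e-04]), 'ee_pos': array([0.1500142 , 0.58073652, 0.22977541]), 'ee_rot': array([-1.23935450e-04,  1.26069191e-01,  9.92021176e-01, -7.28690242e-04]), 'ft_force': array([ 0.85488047, -0.35113782,  0.74856271]), 'moment': array([ 0.02383423,  0.02378339, -0.01469465]), 'finger_force': 0.0, 'finger_gap': 0.08800011998284217}
```

View pics/scene0.png

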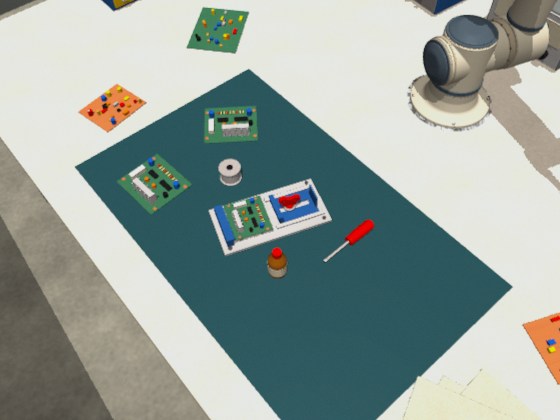

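View pics/side0.png

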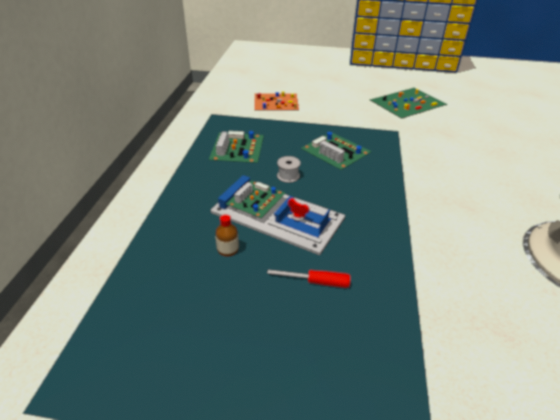

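The scene view shows the holder with its base corners near (209,213), (315,181), (330,215) and (222,250). The fixed jaw is at the left (222,225), the board at (248,217) and the red knob at (289,201). The reel is at (230,172), the bottle at (277,263) and the screwdriver at (350,240). The side view agrees: knob (298,208), bottle (227,237), reel (288,168), screwdriver (310,277).

```bash
cat > h.py <<'E'
import numpy as np, cv2
def rays(g,uv,fish=False):
    K,V=g["camera_matrix"],g["view"]; uv=np.atleast_2d(uv).astype(float)
    x=(uv-[K[0,2],K[1,2]])/K[0,0]
    if fish:
        r=np.linalg.norm(x,axis=1)+1e-12
        d=np.c_[x*(np.sin(r)/r)[:,None],np.cos(r)]
    else: d=np.c_[x,np.ones(len(x))]
    d=d*[1,-1,-1]; R=V[:3,:3]
    return -R.T@V[:3,3], d@R
def plane(g,uv,z,fish=False):
    o,d=rays(g,uv,fish); return o+d*((z-o[2])/d[:,2])[:,None]
def proj(g,P,fish=False):
    K,V=g["camera_matrix"],g["view"]; c=np.atleast_2d(P)@V[:3,:3].T+V[:3,3]; c=c*[1,-1,-1]
    if fish:
        q=np.linalg.norm(c[:,:2],axis=1)+1e-12; t=np.arctan2(q,c[:,2]); x=c[:,:2]*(t/q)[:,None]
    else: x=c[:,:2]/c[:,2:]
    return x*K[0,0]+[K[0,2],K[1,2]]
def hsv(g): return cv2.cvtColor(g["frame"],cv2.COLOR_BGR2HSV)
E
python3 - <<'E'
from h import *
for n,roi in [("scene",(195,170,345,260)),("side",(200,170,355,255))]:
    g=dict(np.load(f"pics/{n}0.npz")); H=hsv(g); x0,y0,x1,y1=roi
    m=((H[...,1]<60)&(H[...,2]>120)).astype(np.uint8); z=np.zeros_like(m); z[y0:y1,x0:x1]=m[y0:y1,x0:x1]
    if n=="scene": z[:182,:260]=0
    if n=="side": z[:185,250:320]=0; z[215:,:243]=0
    ys,xs=np.nonzero(z); P=plane(g,np.c_[xs,ys],0.010)
    (c,s,a)=cv2.minAreaRect(P[:,:2].astype(np.float32)); print(n,c,s,a)
    print(np.round(cv2.boxPoints((c,s,a)),4).tolist())
    b=lambda lo,hi:((H[...,0]>lo)&(H[...,0]<hi)&(H[...,1]>120)&(H[...,2]>60))
    r=((H[...,0]<8)|(H[...,0]>172))&(H[...,1]>150)&(H[...,2]>100)
    k,l,st,ce=cv2.connectedComponentsWithStats(r.astype(np.uint8))
    for i in range(1,k):
        if st[i,4]>40: print("red",st[i],ce[i].round(1),plane(g,ce[i],0.045).round(3))
    for nm,p in ([("reel",(230,163)),("cap",(277,252))] if n=="scene" else [("reel",(289,163)),("cap",(226,219))]):
        print(nm,plane(g,p,.04 if nm=="reel" else .085).round(3))
E
```

```text
scene (0.6204405426979065, -0.00580771267414093) (0.22878776490688324, 0.3094348907470703) 52.64213562011719
[[0.42800000309944153, -0.002899999963119626], [0.6740000247955322, -0.19059999287128448], [0.8127999901771545, -0.008799999952316284], [0.5669000148773193, 0.17900000512599945]]
red [279 194  21  14 189] [288.9 200.5] [[ 0.577 -0.004  0.045]]
red [345 220  29  25 331] [359.8 231.4] [[0.513 0.162 0.045]]
red [272 248  10  11  94] [276.5 252.9] [[0.688 0.084 0.045]]
reel [[ 0.61  -0.185  0.04 ]]
cap [[0.7   0.101 0.085]]
side (0.6225206851959229, -0.023198485374450684) (0.14385101199150085, 0.2617637813091278) 70.10643768310547
[[0.4749999940395355, -0.046300001442432404], [0.7210999727249146, -0.13539999723434448], [0.7700999975204468, -9.999999747378752e-05], [0.5238999724388123, 0.08900000154972076]]
red [289 198  20  19 226] [297.7 208.1] [[0.578 0.    0.045]]
red [220 215  10  12 100] [224.7 220.2] [[0.715 0.064 0.045]]
red [308 270  42  17 547] [329.1 278. ] [[0.501 0.179 0.045]]
reel [[ 0.621 -0.171  0.04 ]]
cap [[0.7   0.105 0.085]]
```

View pics/wrist0.png

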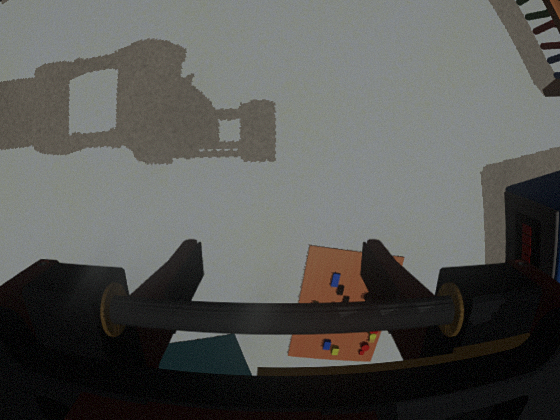

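The wrist view shows the mat edge and a decoy card at the lower edge, with the fingers intruding from below, so the holder isn't in view yet. From the side view, the holder yaw is about -0.35 rad and the stud is near (0.577, -0.004). Next I'll look from above.

```bash
cat >> h.py <<'E'
def quat(psi):  # tool down, tool x at yaw psi
    return np.array([0,np.cos(psi/2),np.sin(psi/2),0])
E
python3 - <<'E'
from bench import *
from h import *
from scipy.spatial.transform import Rotation as Ro
g=dict(np.load("pics/wrist0.npz")); s=state()
V=g["view"]; c=-V[:3,:3].T@V[:3,3]; R=Ro.from_quat(np.roll(s["ee_rot"],-1)).as_matrix()
ct=R.T@(c-s["ee_pos"]); ax=R.T@(-V[2,:3]); print("cam in tool",ct,"axis",ax)
psi=2.795; q=quat(psi); R=Ro.from_quat(np.roll(q,-1)).as_matrix()
h=np.array([0.6,-0.01,0.03]); tz=0.24
# aim optical axis at h
d=R@ax; co=R@ct; camz=tz+co[2]; L=(camz-h[2])/-d[2]
tcp=h-d*L-co; tcp[2]=tz; print(tcp)
try: move_to(tcp,q)
except Exception as e: print(e)
hold(0.3)
g=get_image("wrist"); cv2.imwrite("pics/w1.png",g["frame"]); np.savez("pics/w1.npz",**g); s=state(); print(s["joint_pos"],s["time"],s["ee_pos"],s["ft_force"])
E
```

```text
cam in tool [ 0.07027408  0.00091716 -0.15464247] axis [-2.57927402e-01 -1.21176370e-04  9.66164293e-01]
[ 0.5742428  -0.00162375  0.24      ]
[-6.16037923e-02  2.35348592e-02  1.28430420e+00 -1.25383477e-06
  1.83385487e+00 -1.28624252e+00] 3.05 [ 0.5742293  -0.00135532  0.23995869] [-0.09526656 -0.81821119  0.27588329]
```

View pics/w1.png

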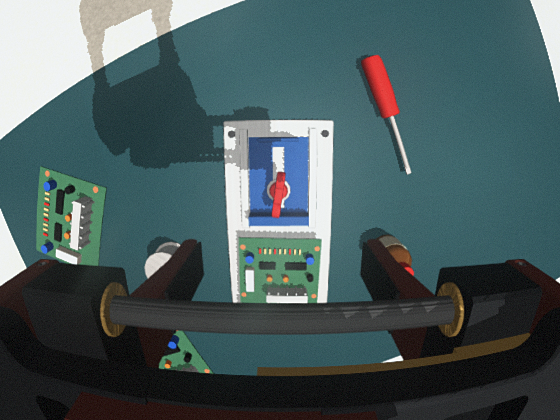

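The wrist view shows the holder from above: rear edge at row ~122 (columns 224–333), blue jaw at (249–308, 137–225), and knob centre at about (279,190). The blade is nearly along the holder's x, from (275,215) to (281,172). The board is at (240–322, 237–303), and the screwdriver, reel and bottle are well clear.

Run:
```python
from h import *
g=dict(np.load("pics/w1.npz")); H=hsv(g)
m=(H[...,1]<70)&(H[...,2]>130)
L=[];Rr=[];T=[]
for y in range(160,295,3):
    xs=np.nonzero(m[y,215:345])[0]+215; L.append((xs[0]-.5,y)); Rr.append((xs[-1]+.5,y))
for x in range(232,328,3):
    ys=np.nonzero(m[110:140,x])[0]+110
    if len(ys): T.append((x,ys[0]-.5))
def line(p):
    P=plane(g,p,0.010,True)[:,:2].astype(np.float32); l=cv2.fitLine(P,cv2.DIST_HUBER,0,.01,.01).ravel(); 
    r=np.abs(np.cross(P-l[2:],l[:2])); print("line",l.round(4),"resid",r.mean().round(4)); return l
l,r,t=line(L),line(Rr),line(T)
def ang(l): 
    d=l[:2]*np.sign(l[0]); return np.arctan2(d[1],d[0])
print("yaw L,R,rear",ang(l),ang(r),ang(t)-np.pi/2, ang(t)+np.pi/2)
def isect(a,b): k=np.linalg.solve(np.c_[a[:2],-b[:2]],b[2:]-a[2:]); return a[2:]+k[0]*a[:2]
c1,c2=isect(l,t),isect(r,t); print("corners",c1,c2,np.linalg.norm(c1-c2))
yaw=(ang(l)+ang(r))/2; u=np.array([np.cos(yaw),np.sin(yaw)]); stud=(c1+c2)/2+.082*u; print("yaw",yaw,"stud from base",stud)
# knob
red=((H[...,0]<8)|(H[...,0]>172))&(H[...,1]>120)&(H[...,2]>70); z=np.zeros_like(m); z[160:230,255:305]=red[160:230,255:305]
ys,xs=np.nonzero(z); print("red bbox",xs.min(),xs.max(),ys.min(),ys.max(),len(xs))
n=np.array([-u[1],u[0]])
def hf(P): d=np.atleast_2d(P)[:,:2]-stud; return np.c_[d@u,d@n]
for zz in(.045,.055):
    P=plane(g,np.c_[xs,ys],zz,True)[:,:2].astype(np.float32); rr=cv2.minAreaRect(P); print(zz,rr, hf(P.mean(0)), hf(cv2.boxPoints(rr)).round(4).tolist())
# blue jaw rows at middle columns
bl=(H[...,0]>95)&(H[...,0]<130)&(H[...,1]>110)&(H[...,2]>50)
for x in(262,292):
    ys=np.nonzero(bl[120:235,x])[0]+120; print(x,"blue",ys.min(),ys.max(),"plate top rear hx",hf(plane(g,(x,ys.min()),.048,True)),"front",hf(plane(g,(x,ys.max()),.036,True)))
o,d=rays(g,(0,0),True); print("cam",o,hf(o))
# stud prediction in image
print(proj(g,[[*stud,.045]],True))
c=g["frame"][110:320,200:350]; cv2.imwrite("pics/w1c.png",cv2.resize(c,None,fx=3.8,fy=2.8,interpolation=cv2.INTER_CUBIC)[:600])
```

```text
line [ 0.942  -0.3357  0.6132 -0.0872] resid 0.0004
line [ 0.9421 -0.3353  0.6304  0.0448] resid 0.0003
line [0.3313 0.9435 0.4998 0.0228] resid 0.0002
yaw L,R,rear -0.34230745 -0.34189028 -0.33764958 2.8039432
corners [ 0.47807634 -0.03900998] [0.52114457 0.08365842] 0.13000926
yaw -0.34209886 stud from base [ 0.57685876 -0.00518392]
red bbox 270 286 172 217 459
0.045 ((0.577614963054657, -0.005631107836961746), (0.017576536163687706, 0.050695039331912994), 70.302978515625) [[-0.00048148 -0.00028504]] [[-0.02449999935925007, -0.008899999782443047], [0.026200000196695328, -0.008999999612569809], [0.026200000196695328, 0.00860000029206276], [-0.02449999935925007, 0.008700000122189522]]
0.055 ((0.5756351947784424, -0.004799727350473404), (0.017074033617973328, 0.049245718866586685), 70.3028564453125) [[-0.00258717 -0.00016269]] [[-0.02590000070631504, -0.008500000461935997], [0.02329999953508377, -0.00860000029206276], [0.023399999365210533, 0.00839999970048666], [-0.02590000070631504, 0.008500000461935997]]
262 blue 138 225 plate top rear hx [[-0.06166252 -0.01669422]] front [[ 0.03834616 -0.01907165]]
292 blue 138 224 plate top rear hx [[-0.06144815  0.01507755]] front [[0.03728453 0.01563263]]
cam [0.50837043 0.0234487  0.39478003] [[-0.07412486  0.00399799]]
[[278.15506617 194.06745119]]<stdin>:12: DeprecationWarning: Arrays of 2-dimensional vectors are deprecated. Use arrays of 3-dimensional vectors instead. (deprecated in NumPy 2.0)
```

View pics/w1c.png

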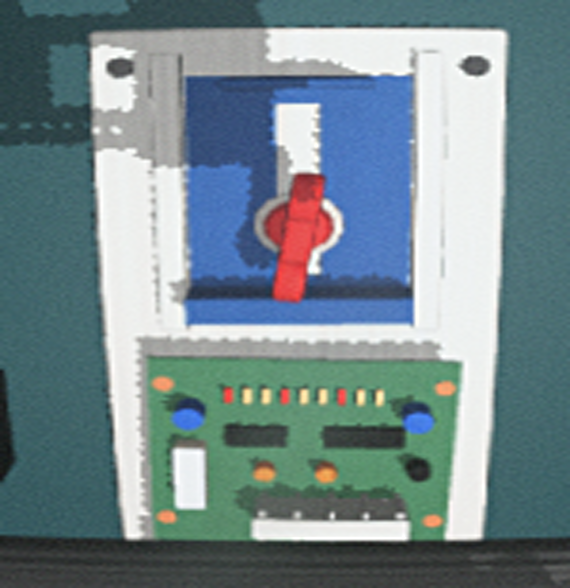

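```bash
cat >> h.py <<'E'
YAW=-0.3421; STUD=np.array([0.5769,-0.0052]); U=np.array([np.cos(YAW),np.sin(YAW)]); N=np.array([-U[1],U[0]])
def W(hx,hy,z): return np.array([*(STUD+hx*U+hy*N),z])
E
python3 - <<'E'
from bench import *
from h import *
q=quat(YAW+np.pi)
close(); 
move_to(W(-.086,0,.10),q); move_l(W(-.086,0,.030),.1); hold(.3)
b=np.mean([(hold(.05),state()["ft_force"])[1] for _ in range(4)],0)
F=lambda: -(state()["ft_force"]-b)[:2]@U
print("t",state()["time"],"base",b)
x=-.086
move_l(W(-.070,0,.030),.03); print(F(),state()["time"])
x=-.070
while x<-.052:
    x+=.001; t=state()["time"]; move_l(W(x,0,.030),.02); f=F(); print(round(x,4),round(f,2),round(state()["time"]-t,3))
    if f>9: break
E
```

```text
t 6.4333 base [-0.02349047  0.29885956  0.04430758]
-0.5522135581502695 7.1167
-0.069 2.49 0.25
-0.068 2.07 0.25
-0.067 0.57 0.25
-0.066 0.94 0.25
-0.065 0.18 0.25
-0.064 1.07 0.25
-0.063 0.48 0.25
-0.062 1.87 0.25
-0.061 1.14 0.25
-0.06 0.55 0.25
-0.059 0.67 0.25
-0.058 0.71 0.25
-0.057 0.59 0.25
-0.056 0.82 0.25
-0.055 2.0 0.25
-0.054 0.78 0.25
-0.053 1.46 0.25
-0.052 1.59 0.25
```

Run:
```python
from bench import *
from h import *
b=np.array([-.02,.30,.04])
def F():
    return np.mean([(hold(.02),-(state()["ft_force"]-b)[:2]@U)[1] for _ in range(4)])
x=-.052
g=get_image("wrist"); cv2.imwrite("pics/w2.png",g["frame"][80:320]); 
print("x actual",(state()["ee_pos"][:2]-STUD)@U, F())
while x<-.043:
    x+=.0005; move_l(W(x,0,.030),.02); f=F(); print(round(x,4),round(f,2),round((state()["ee_pos"][:2]-STUD)@U,5))
    if f>6: break
print(state()["time"])
```

```text
x actual -0.0519696700430652 1.9702869688580376
-0.0515 2.93 -0.05152
-0.051 2.45 -0.05095
-0.0505 2.51 -0.05046
-0.05 2.3 -0.04996
-0.0495 2.48 -0.04948
-0.049 2.44 -0.04895
-0.0485 2.63 -0.04844
-0.048 2.69 -0.04796
-0.0475 3.94 -0.04758
-0.047 6.01 -0.04755
14.9
```

View pics/w2.png

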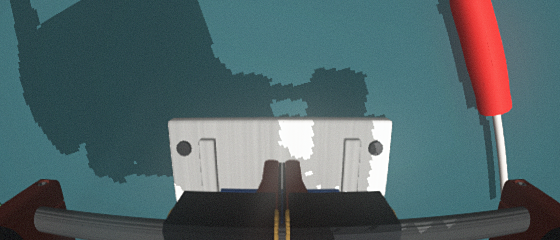

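The wrist view shows the closed fingers (285,175) behind the jaw's thumb plate, centred on the base. The push force has started to rise, so the board is meeting the fixed jaw.

Run:
```python
from bench import *
from h import *
b=np.array([-.02,.30,.04])
def F():
    return np.mean([(hold(.02),-(state()["ft_force"]-b)[:2]@U)[1] for _ in range(5)])
x=-.047
while x<-.042:
    x+=.00025; move_l(W(x,0,.030),.02); f=F(); print(round(x,5),round(f,2),round((state()["ee_pos"][:2]-STUD)@U,5))
    if f>11: break
print(state()["time"])
```

```text
-0.04675 7.1 -0.04756
-0.0465 8.29 -0.04755
-0.04625 9.56 -0.04749
-0.046 10.23 -0.04749
-0.04575 11.24 -0.04747
16.5667
```

Run:
```python
from bench import *
from h import *
b=np.array([-.02,.30,.04])
F=lambda:np.mean([(hold(.02),-(state()["ft_force"]-b)[:2]@U)[1] for _ in range(5)])
q=quat(YAW+np.pi)
move_l(W(-.0454,0,.030),.02); print(F(),(state()["ee_pos"][:2]-STUD)@U)
move_l(W(-.062,0,.030),.05); move_l(W(-.062,0,.10),.15)
gripper_open()
move_to(W(.08,0,.24),q); hold(.3)
g=get_image("wrist"); np.savez("pics/w3.npz",**g); print(state()["time"],state()["joint_pos"])
print(proj(g,[W(0,0,.05),W(.152,0,.036),W(-.082,.065,.01),W(.062,0,.036)],True))
cv2.imwrite("pics/w3.png",cv2.resize(g["frame"][100:310,180:390],None,fx=2.8,fy=2.8,interpolation=cv2.INTER_CUBIC))
```

```text
13.20805277571802 -0.04746367842980162
20.5417 [-1.00797999e-01  2.39543820e-01  1.04999333e+00  1.75112327e-05
  1.85259089e+00 -1.32982477e+00]
[[280.53562917 117.827213  ]
 [280.69482274 249.78815324]
 [335.86664688  52.15127572]
 [280.61305218 174.06913075]]
```

View pics/w3.png

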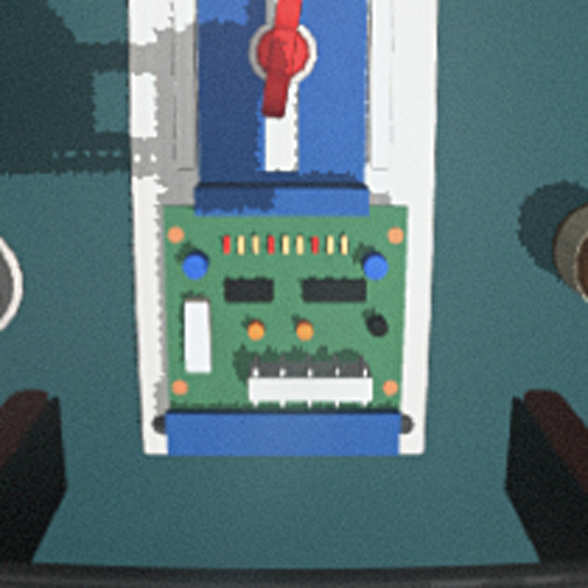

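The close view shows the board between the jaws: rear edge at crop row ~206 level from left to right, and front edge at row ~410 against the blue fixed jaw. The knob blade is at (283,53), tilted slightly. I'll check skew and position numerically, along with the blade angle.

```bash
python3 - <<'E' 2>/dev/null
from h import *
g=dict(np.load("pics/w3.npz")); H=hsv(g)
hf=lambda P:np.c_[(P[:,:2]-STUD)@U,(P[:,:2]-STUD)@N]
gr=(H[...,0]>50)&(H[...,0]<82)&(H[...,1]>90)&(H[...,2]>60)
S,E_=[],[]
for y in range(190,240,2):
    xs=np.nonzero(gr[y,215:345])[0]+215; S.append((xs[0]-.5,y)); E_.append((xs[-1]+.5,y))
def fit(p,z):
    P=hf(plane(g,p,z,True)).astype(np.float32); l=cv2.fitLine(P,cv2.DIST_HUBER,0,.01,.01).ravel(); return l,P
for n,p in(("L",S),("R",E_)):
    l,P=fit(p,.028); print(n,"skew",np.arctan(l[1]/l[0]),"y",P[:,1].mean())
R=[];Fr=[]
for x in list(range(241,249))+list(range(314,323)):
    ys=np.nonzero(gr[160:200,x])[0]+160
    if len(ys): R.append((x,ys[0]-.5))
for x in range(244,320,3):
    ys=np.nonzero(gr[230:255,x])[0]+230
    if len(ys): Fr.append((x,ys[-1]+.5))
for n,p in(("rear",R),("front",Fr)):
    l,P=fit(p,.028); print(n,"skew",np.arctan(l[0]/l[1]),"x",np.median(P[:,0]),P[:,0].min(),P[:,0].max())
bl=(H[...,0]>95)&(H[...,0]<130)&(H[...,1]>110)&(H[...,2]>50)
for x in(255,280,305):
    ys=np.nonzero(bl[235:270,x])[0]+235; print("fixed jaw top",x,ys.min(),ys.max(),hf(plane(g,[(x,ys.min()-.5),(x,ys.max()+.5)],.036,True))[:,0])
    ys=np.nonzero(bl[150:185,x])[0]+150; print("slid front",ys.max(),hf(plane(g,(x,ys.max()+.5),.036,True))[:,0])
# base front edge & knob
m=(H[...,1]<70)&(H[...,2]>130)
for x in (236,325): 
    ys=np.nonzero(m[240:275,x])[0]+240; print("base front",hf(plane(g,(x,ys.max()+.5),.01,True)))
red=((H[...,0]<8)|(H[...,0]>172))&(H[...,1]>120)&(H[...,2]>70)
z=np.zeros_like(red); z[85:150,255:305]=red[85:150,255:305]
ys,xs=np.nonzero(z); print(xs.min(),xs.max(),ys.min(),ys.max())
for zz in(.045,.055):
    P=hf(plane(g,np.c_[xs,ys],zz,True)); d=np.linalg.norm(P-P.mean(0),axis=1); far=P[d>.014].astype(np.float32)
    l=cv2.fitLine(far,cv2.DIST_L2,0,.01,.01).ravel(); print("blade",zz,np.arctan(l[1]/l[0]),"mid",(far[far[:,0]>0].mean(0)+far[far[:,0]<0].mean(0))/2,P.min(0),P.max(0))
E
```

```text
L skew 0.0057590054 y -0.04751982
R skew 0.0022411346 y 0.04950729
rear skew 0.0003476898 x 0.062341385 0.062287387 0.06239526
front skew 0.0073461095 x 0.14962035 0.14715888 0.14980274
fixed jaw top 255 247 262 [0.14790597 0.16864376]
slid front 176 [0.06464505]
fixed jaw top 280 247 262 [0.14781637 0.16850393]
slid front 176 [0.06474027]
fixed jaw top 305 247 262 [0.1479042  0.16863147]
slid front 176 [0.06468217]
base front [[ 0.18052727 -0.05809011]]
base front [[0.180524   0.05733788]]
272 289 94 141
blade 0.045 -0.14614327 mid [-0.00071163 -0.00024632] [-0.02584674 -0.00907313] [0.0247777  0.00896325]
blade 0.055 -0.1464504 mid [-0.00051691 -0.00016285] [-0.02484716 -0.00878345] [0.02432843 0.00873673]
```

The board is home and square: rear edge at 62.3 mm (62 nominal), skew under 0.006 rad. The blade is at -0.146 rad in the holder frame. Next I'll grip the knob, fairly high on the blade, and turn it.

```bash
cat >> h.py <<'E'
import json
TH0=-0.146; Z0=0.046; KX,KY=-0.0004,-0.0002
def kpose(a): # a: clockwise turn so far
    return W(KX,KY,Z0-0.0019*a), quat(YAW+np.pi+TH0-a)
def yawof(q): return 2*np.arctan2(q[2],q[1])
def turned(s): return (YAW+np.pi+TH0-yawof(s["ee_rot"])+np.pi)%(2*np.pi)-np.pi if True else 0
E
python3 - <<'E'
from bench import *
from h import *
p,q=kpose(0)
move_to(p+[0,0,.055],q); move_l(p,.08); hold(.3)
def rd(n=4):
    A=[]
    for _ in range(n):
        hold(.02); s=state(); A.append(np.r_[s["moment"],s["ft_force"]])
    return np.mean(A,0),s
b,s=rd(8); print("base",b.round(3),s["time"],s["joint_pos"][5]); np.save("base.npy",b)
close(); hold(.2); m,s=rd(); print("closed",(m-b).round(3),s["finger_gap"],s["finger_force"],s["ee_pos"]-p)
log=[]
a=0
while a<1.0:
    a+=.1; p,q=kpose(a); t=s["time"]; move_l(p,.05,q); s=state(); m=np.r_[s["moment"],s["ft_force"]]; m2,s=rd(2)
    print(round(a,2),round(turned(s),3),"Mz end",round(m[2]-b[2],3),"rest",round(m2[2]-b[2],3),"F",(m2-b)[3:].round(1),round(s["time"]-t,2))
    if m2[2]-b[2]>.3: break
print(s["time"])
E
```

```text
base [-0.008 -0.01  -0.009  0.183 -0.213  0.056] 22.4917 -1.150801641919198
closed [-0.764  0.587  0.063 -3.339 -4.113  1.987] 0.00855904190765028 29.990645349025726 [-3.09319978e-04 -6.50108589e-04  2.63589776e-05]
0.1 0.101 Mz end -0.099 rest -0.12 F [-2.4 -4.1  0.9] 0.28
0.2 0.199 Mz end -0.111 rest -0.119 F [-2.4 -4.9  1.3] 0.28
0.3 0.299 Mz end -0.104 rest -0.113 F [-3.5 -4.   0.5] 0.28
0.4 0.398 Mz end -0.084 rest -0.117 F [-3.2 -4.   0.5] 0.28
0.5 0.497 Mz end -0.165 rest -0.15 F [-2.8 -4.1 -0.3] 0.28
0.6 0.597 Mz end -0.163 rest -0.13 F [-3.1 -4.4  0.3] 0.28
0.7 0.696 Mz end -0.123 rest -0.154 F [-2.7 -3.9  0.2] 0.28
0.8 0.796 Mz end -0.096 rest -0.159 F [-3.1 -3.9 -0.1] 0.28
0.9 0.895 Mz end -0.136 rest -0.112 F [-2.5 -4.1  0.1] 0.28
1.0 0.995 Mz end -0.139 rest -0.121 F [-2.1 -4.1 -0.2] 0.28
1.1 1.095 Mz end -0.135 rest -0.107 F [-2.  -4.4 -0. ] 0.28
27.0583
```

Run:
```python
from bench import *
from h import *
b=np.load("base.npy")
def rd(n):
    A=[]
    for _ in range(n):
        hold(.01); s=state(); A.append(np.r_[s["moment"],s["ft_force"]])
    return np.mean(A,0)-b,s
a=1.1; L=[]
while a<3.2:
    a+=.05; p,q=kpose(a); move_l(p,.05,q); m,s=rd(8); L.append(m[2])
    print(round(a,2),round(turned(s),3),"Mz",round(m[2],3),"F",m[3:].round(1),s["finger_gap"].round(5))
    if np.mean(L[-2:])>-.06 : break
print(s["time"],s["joint_pos"][5])
```

```text
Traceback (most recent call last):
AttributeError: 'float' object has no attribute 'round'
```

```bash
cat > turn.py <<'E'
import sys
from bench import *
from h import *
b=np.load("base.npy")
def rd(n):
    A=[]
    for _ in range(n):
        hold(.01); s=state(); A.append(np.r_[s["moment"],s["ft_force"]])
    return np.mean(A,0)-b,s
def go(a,n=8):
    p,q=kpose(a); move_l(p,.05,q); m,s=rd(n)
    print(round(a,3),round(turned(s),3),"Mz",round(m[2],3),"F",m[3:].round(1),round(s["time"],2)); return m[2]
E
python3 - <<'E'
from turn import *
a=1.15; L=[]
while a<3.2:
    a+=.05; L.append(go(a))
    if np.mean(L[-2:])>-.06 : break
print(state()["joint_pos"][5],state()["finger_gap"])
E
```

```text
1.2 1.194 Mz -0.042 F [-2.3 -4.5  0.9] 27.69
0.04326631643750439 0.008452043635133539
```

Run:
```python
from turn import *
a=1.2; L=[]
while a<1.6:
    a+=.05; L.append(go(a,10))
    if len(L)>1 and np.mean(L[-2:])>.03 : break
```

```text
1.25 1.244 Mz -0.004 F [-2.3 -4.6  1. ] 28.02
1.3 1.294 Mz -0.019 F [-2.2 -4.5  0.6] 28.36
1.35 1.344 Mz -0.012 F [-1.9 -4.7  0.9] 28.69
1.4 1.394 Mz 0.002 F [-2.  -4.5  0.7] 29.02
1.45 1.444 Mz -0.012 F [-1.7 -4.4  0.5] 29.36
1.5 1.494 Mz -0.012 F [-1.9 -4.4  0.4] 29.69
1.55 1.544 Mz -0.014 F [-1.9 -4.6  1. ] 30.02
1.6 1.594 Mz -0.001 F [-1.6 -4.6  0.6] 30.36
```

Run:
```python
from turn import *
a=1.6; L=[]
while a<3.3:
    a+=.05; L.append(go(a,8))
    if len(L)>1 and (np.mean(L[-2:])>.04 or L[-1]>.08): break
print(state()["joint_pos"][5],state()["finger_gap"])
```

```text
1.65 1.644 Mz -0.005 F [-1.6 -5.1  0.4] 30.68
1.7 1.694 Mz 0.014 F [-1.2 -4.6  0.3] 30.99
1.75 1.744 Mz -0.007 F [-1.3 -4.7  0.5] 31.31
1.8 1.794 Mz 0.001 F [-1.5 -5.   0.5] 31.62
1.85 1.844 Mz -0.004 F [-1.6 -4.9  0.4] 31.94
1.9 1.894 Mz -0.003 F [-1.4 -5.   0.2] 32.26
1.95 1.944 Mz -0.003 F [-0.8 -5.2  0. ] 32.58
2.0 1.994 Mz -0.004 F [-1.4 -5.   0.8] 32.89
2.05 2.044 Mz -0.012 F [-1.1 -4.8  0.3] 33.21
2.1 2.094 Mz 0.009 F [-1.2 -5.2  0.4] 33.52
2.15 2.145 Mz -0.021 F [-1.1 -5.4  0.1] 33.84
2.2 2.195 Mz -0.002 F [-1.1 -5.3  0.3] 34.16
2.25 2.244 Mz -0.005 F [-1.2 -5.1  0.6] 34.48
2.3 2.295 Mz -0.018 F [-1.1 -5.4  0.1] 34.79
2.35 2.345 Mz -0.01 F [-1.  -5.3  0.2] 35.11
2.4 2.395 Mz 0.004 F [-1.  -5.6  0.1] 35.42
2.45 2.444 Mz 0.014 F [-1.2 -5.3  0.2] 35.74
2.5 2.494 Mz 0.006 F [-0.8 -5.7  0.3] 36.06
2.55 2.544 Mz 0.056 F [-1.4 -5.5  0.7] 36.38
2.6 2.595 Mz 0.073 F [-1.  -5.4  0.4] 36.69
1.44319929745337 0.009009403244623517
```

Run:
```python
from turn import *
go(2.65,12)
```

```text
2.65 2.644 Mz 0.069 F [-1.1 -5.8  0.5] 37.04
```

Run:
```python
from turn import *
go(2.695,20)
```

```text
2.695 2.689 Mz 0.09 F [-1.5 -5.7  0.4] 37.46
```

Run:
```python
from turn import *
gripper_open(); hold(.2); p,q=kpose(2.695); m,s=rd(6); print("after open",m.round(2))
move_l(p+[0,0,.08],.1); 
move_to(W(.08,0,.24),quat(YAW+np.pi)); hold(.3)
g=get_image("wrist"); np.savez("pics/w4.npz",**g); print(state()["time"])
cv2.imwrite("pics/w4.png",cv2.resize(g["frame"][80:290,180:390],None,fx=2.8,fy=2.8,interpolation=cv2.INTER_CUBIC))
H=hsv(g); hf=lambda P:np.c_[(P[:,:2]-STUD)@U,(P[:,:2]-STUD)@N]
gr=(H[...,0]>50)&(H[...,0]<82)&(H[...,1]>90)&(H[...,2]>60); R=[(x,160+np.nonzero(gr[160:200,x])[0][0]-.5) for x in list(range(241,248))+list(range(315,322))]
P=hf(plane(g,R,.028,True)); print("board rear x L/R",np.median(P[:7,0]),np.median(P[7:,0]))
red=((H[...,0]<8)|(H[...,0]>172))&(H[...,1]>120)&(H[...,2]>70); z=np.zeros_like(red); z[80:150,250:310]=red[80:150,250:310]
ys,xs=np.nonzero(z); P=hf(plane(g,np.c_[xs,ys],.048,True)); d=np.linalg.norm(P-P.mean(0),axis=1); l=cv2.fitLine(P[d>.014].astype(np.float32),cv2.DIST_L2,0,.01,.01).ravel()
print("blade",np.arctan(l[1]/l[0]),"expected",-.146-2.689+np.pi)
```

```text
after open [-0.02  0.16  0.02 -0.3   0.55  0.15]
42.7083
board rear x L/R 0.06202834933782972 0.062128647134194546
blade 0.31898803 expected 0.30659265358979315
```

View pics/w4.png

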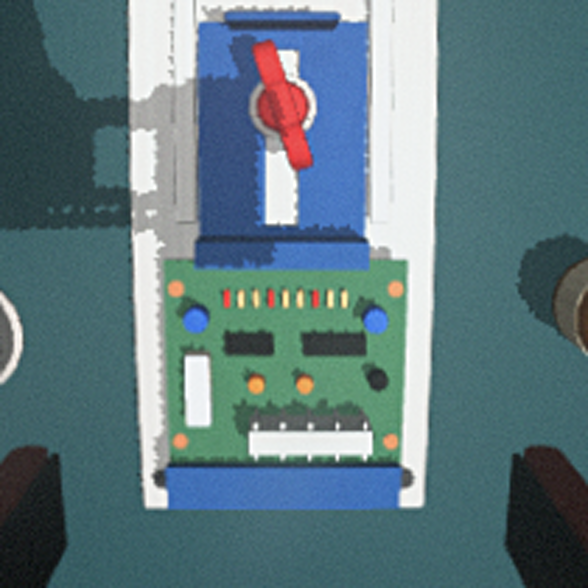

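The final view shows the board square between the jaws: rear edge at row ~260, front edge at ~465. The knob at (283,108) stayed within about 0.01 rad of where I left it, and the hand is clear.

```bash
python3 -c "
from bench import *
print(job_done())"
```

```text
the job is handed in; nothing more can be done
None
```

I handed the job in at about 43 s, and no verdict came back: the board is square and home between the jaws, the knob is tightened to an estimated 46–72 N (inferred from torque and angle, not measured directly), the hand is clear of everything, and the arm never went near the reel, bottle or screwdriver.

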